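# Shut the supply valve, then open the vent on a pipe test board

### The job

A pressure test on the copper pipe board is over. Shut the valve with the blue handle fully, so that its handle stands square across its pipe, and only then open the valve with the yellow handle fully, so that its handle lies along its pipe. Leave the valve with the red handle as it is.

Things in the scene. Friction and masses are not known exactly. Their poses are not given: they have to be found in the camera images.
- blue (a joint): Blue lever's angle, rad: 0 shut (square across its pipe), 1.57 open (along its pipe, pointing to the board's edge nearer the robot). Opens anticlockwise seen from above; hard stops at both ends; stiff (0.3 N m, about 5 N at the sleeve), stays where left. Starts open or nearly so.
- blue_grip (a point): middle of the blue lever's plastic sleeve (70 long x 16 wide x 13 high, level, centre 100 above the bench). x axis: outwards along the lever; z up. The vertical hinge lies 65 mm back along -x, the tip 32 mm ahead. Three valves in a row 155 mm apart on one fixed plywood board (270 x 500); the colours' order and the board's place and turn vary.
- yellow (a joint): Yellow lever's angle, rad: 0 shut (square across its pipe), 1.57 open (along its pipe, pointing to the board's edge nearer the robot). Opens anticlockwise seen from above; hard stops at both ends; stiff (0.3 N m, about 5 N at the sleeve), stays where left. Starts shut or nearly so.
- yellow_grip (a point): middle of the yellow lever's plastic sleeve (70 long x 16 wide x 13 high, level, centre 100 above the bench). x axis: outwards along the lever; z up. The vertical hinge lies 65 mm back along -x, the tip 32 mm ahead. At least 36 mm of free height under the sleeve, above the 22 mm copper pipe.
- red_grip (a point): middle of the red lever's plastic sleeve (70 long x 16 wide x 13 high, level, centre 100 above the bench). x axis: outwards along the lever; z up. The vertical hinge lies 65 mm back along -x, the tip 32 mm ahead. Starts at any angle and is to be left alone.

How it is judged:
On the way, in this order (a step that is already met when the one before it is completed fails the run):
1. the blue valve is shut while the yellow valve is still shut (within 25 degrees) (value of joint blue below 0.21 rad and value of joint yellow below 0.44 rad), for 0.2 s.
2. the yellow valve is open and the blue one is shut (value of joint yellow above 1.36 rad and value of joint blue below 0.21 rad), for 0.2 s.
At the end, for the whole second after the job is handed in: The blue lever is within 12 degrees of its shut stop, the yellow lever within 12 degrees of its open stop, both at rest, and the middle of the red lever's sleeve is within 15 mm of where it began (about 13 degrees) (all of step 2 and velocity of joint blue between -0.05 and 0.05 rad/s and velocity of joint yellow between -0.05 and 0.05 rad/s and distance of red_grip from where it was at the start of the episode below 0.015 m); the robot touches nothing.
It fails at once if the red lever is turned (the middle of its sleeve moves more than 15 mm) (distance of red_grip from where it was at the start of the episode above 0.015 m).
It also fails if it takes over 51 s, if anything falls off the work surface, if the arm or the gripper's body presses on something with over 40 N, if the wrist force passes 120 N, or if a joint passes its speed limit or range.

### The arm

A 7-joint arm with a two-finger parallel gripper is mounted at the origin on the work surface. World frame = base frame: x ahead of the robot, y to its left, z up, the work surface at z = 0. Lengths are in m, angles in rad, forces in N, time in s.
With the tool pointing down it reaches from about 0.4 to 0.85 m from the base axis. Payload 4.5 kg.
Tool frame: the origin (TCP) lies on the centre line of the jaws, within the pads' length; the fingertips stand 17 mm ahead of it and the grasp point (between the pads) lies 2 mm behind it (r.tip_reach is the distance from the TCP to the fingertips, in m); z points along the fingers, y is the line along which they close (so a half turn about z gives the same grasp; the last joint's range is limited). The gripper opens to 88 mm and grips with 3 to 60 N. Pads are 18 mm wide; open, the fingers measure 123 mm over their backs; the gripper's body (75 mm by 187 mm) begins 45 mm behind the grasp point.
Start: joints at [0.034, 0.689, -0.195, 1.565, 0.157, 0.902, -0.215], TCP at [0.625, 0, 0.256] pointing down, gripper open.
Joint ranges: [-3.01, 3.01], [-0.46, 2.08], [-1.47, 1.51], [0.13, 2.56], [-1, 4.14], [0.04, 2.09], [-2.66, 2.66]. Speed limits (rad/s): [2.57, 2.57, 3.14, 3.14, 3.14, 3.14, 3.14].

### API

Orientations are given as a unit quaternion [x, y, z, w].
In Python, from plant import r gives the robot as it stands.
- The arm moves only by the tool step_arm, never from a script. Its argument "steps" is a list of rows, each a list of 7 numbers: the shift along the tool's x, y, z in cm, then the turn, a rotation vector about the tool's x, y, z in degrees, then the gripper's target within -1 to 1 (shut at 1, half-way at 0, fully open at -1). A call has 1 to 8 rows; each row shifts and turns the commanded pose from where the row before left it, along the tool's axes as they then stand; what a row does not reach is not made up. A row lasts 1/8 s, in which the tool goes at most 62.5 mm and 10.7 degrees, less where a joint would pass 70% of its speed; a pose out of reach is approached as far as the arm can. A call with a gripper value outside its range is refused whole. The fingers move at their own pace and stop on an object; "force" is the grip in N (left out, the last holds). Time passes only in rows, so rows that do not move let the fingers close. It gives the time, the measured TCP pose, the force, the opening and the grip force at its end, in the units of the state.
- r.get_state(): the state, without advancing time (a new reading comes with each control period).
- r.snapshot(name): name is "scene" or "side" or "wrist"; returns a dict with "pixels" (480x640x3 uint8, red, green, blue), "fx", "fy", "cx", "cy" (pixels), "cam_to_world" (4x4, takes a point from camera to world coordinates). Camera axes: x right, y down, z forward; pixel columns grow to the right and rows downward; lengths in m; the calibration is good to about 2 mm. The wrist camera is an equidistant fisheye: a pixel r from the principal point sees the ray r / f radians off the axis. A picture is of the moment at which its call begins. There is no depth.
- r.finish_job(): hands the job in; it is judged then, once.
The state is a dict: "clock": time; "q": joint angles; "qd": joint speeds; "joint_torque": joint torques, N m; "tool_pos": TCP position; "eef_rot": TCP orientation; "contact_force": force on the tool from outside, world axes, zero at the start; "moment": the same for the moment, N m; "opening": opening from 0.0 (shut) to 1.0 (fully open); "finger_force": force on a finger pad.
Only numpy, scipy, OpenCV 4.12 (cv2) and the standard library are available. Lean on these libraries where they do the work, as an engineer would, in place of code of your own. Each camera call takes 0.05 s, during which the arm holds its last target. There are 200 camera calls.

## Working session

There is one attempt and no reset: what is moved stays moved. The work goes in short steps, Python scripts to look and compute and a tool call to move; the robot and the scene stay as the last step left them, time stands still between calls to the robot, and variables do not carry over. Pictures are saved under pics/ and viewed, at most 10 in all, crops included, and the job is handed in when it is done.

Besides the shell and the picture viewer there is one more tool, called after "Call:" as a command line: name --pt "numbers of a row" for each row, then --argument value for the rest. step_arm: Moves the arm, as the interface text tells. Its arguments: {"type":"object","properties":{"steps":{"type":"array","items":{"type":"array","items":{"type":"number"}}},"force":{"type":"number"}},"required":["steps"]}

```bash
mkdir -p pics; cat > h.py <<'E'
import numpy as np, cv2
from plant import r
from scipy.spatial.transform import Rotation as R
def snap(n,f):
    s=r.snapshot(n); cv2.imwrite(f,s["pixels"][:,:,::-1]); return s
def toplane(s,u,v,z):
    d=np.array([(u-s["cx"])/s["fx"],(v-s["cy"])/s["fy"],1]); T=np.array(s["cam_to_world"])
    d=T[:3,:3]@d; o=T[:3,3]; return o+d*(z-o[2])/d[2]
def blobs(s,z=0.1065):
    hsv=cv2.cvtColor(s["pixels"],cv2.COLOR_RGB2HSV)
    for n,(a,b) in dict(red=(0,6),yellow=(22,34),blue=(100,125)).items():
        m=cv2.inRange(hsv,(a,130,60),(b,255,255))
        k,l,st,c=cv2.connectedComponentsWithStats(m)
        for i in range(1,k):
            if st[i,4]>80:
                ys,xs=np.where(l==i)
                P=np.array([toplane(s,u,v,z)[:2] for u,v in zip(xs,ys)])
                ctr,wh,an=cv2.minAreaRect((P*1000).astype(np.float32))
                w,V=np.linalg.eigh(np.cov(P.T)); ax=V[:,1]
                print(n,st[i],c[i].round(),"ctr",np.round(ctr,1),"wh",np.round(wh,1),"axis deg",np.degrees(np.arctan2(ax[1],ax[0])).round(1))
E
python3 - <<'E'
from h import *
a=snap("scene","pics/a.png"); b=snap("side","pics/b.png")
for s in(a,b): print(np.round(s["cam_to_world"],3).tolist()); blobs(s)
cv2.imwrite("pics/ab.png",cv2.resize(np.hstack([cv2.imread("pics/a.png"),cv2.imread("pics/b.png")]),(800,300)))
print(r.get_state()["eef_rot"])
E
```

```text
[[0.444, 0.771, -0.457, 1.039], [0.896, -0.374, 0.239, -0.174], [0.013, -0.515, -0.857, 0.931], [0.0, 0.0, 0.0, 1.0]]
red [ 54   0  22  12 189] [64.  5.] ctr [-126.  -188.2] wh [34.3 39.6] axis deg -140.4
red [ 78 183  16  52 736] [ 86. 209.] ctr [ 381.4 -278.2] wh [ 23.4 101.8] axis deg 163.9
red [ 571  235   55   51 1328] [592. 266.] ctr [823.6 397.7] wh [59.7 85.2] axis deg 107.9
red [261 240  43  24 451] [282. 251.] ctr [592.8 -25.9] wh [68.1 18.4] axis deg 88.9
yellow [  448    30   192   160 16623] [545. 108.] ctr [520.8 537.5] wh [252.6 372.1] axis deg 103.3
yellow [357 222  43  21 440] [378. 232.] ctr [626.8 124.9] wh [68.7 19.2] axis deg 84.6
blue [ 427    0   91   31 1446] [476.  10.] ctr [260.8 547.6] wh [186.5  90.5] axis deg 61.2
blue [574  20  16  14  88] [581.  27.] ctr [385.3 720.1] wh [20.1 46.4] axis deg 106.3
blue [422 172  14  34 319] [429. 188.] ctr [589.1 240. ] wh [16.6 67.1] axis deg 156.0
[[-1.0, 0.001, 0.017, 0.574], [-0.011, 0.731, -0.683, 0.539], [-0.013, -0.683, -0.731, 0.666], [0.0, 0.0, 0.0, 1.0]]
red [317  33  21  44 494] [328.  58.] ctr [ 574.3 -653.9
[... 203 characters left out ...]
162.6
red [313 210   9  30 229] [317. 225.] ctr [591.8 -17.5] wh [13.4 69.6] axis deg 89.2
yellow [180 136  35  33 716] [197. 151.] ctr [ 837.2 -223.5] wh [ 62.9 108.2] axis deg 112.6
yellow [141 185  18  13 186] [149. 191.] ctr [ 902.5 -104.3] wh [27.7 33.6] axis deg 94.7
yellow [283 277  20  40 476] [293. 295.] ctr [626.5 132.4] wh [29.1 71.1] axis deg 86.9
blue [  97    0  109   46 4395] [153.  22.] ctr [1112.6 -877.6] wh [313.4 423. ] axis deg 132.9
blue [633  73   7  22  82] [637.  85.] ctr [-156.4 -487.6] wh [107.8  12.7] axis deg 63.7
blue [292 354  49  28 548] [316. 367.] ctr [590.3 247.4] wh [15.6 67.1] axis deg 156.1
[ 7.07098725e-01  7.07114356e-01 -6.39059306e-04 -5.21051004e-04]
```

View pics/a.png

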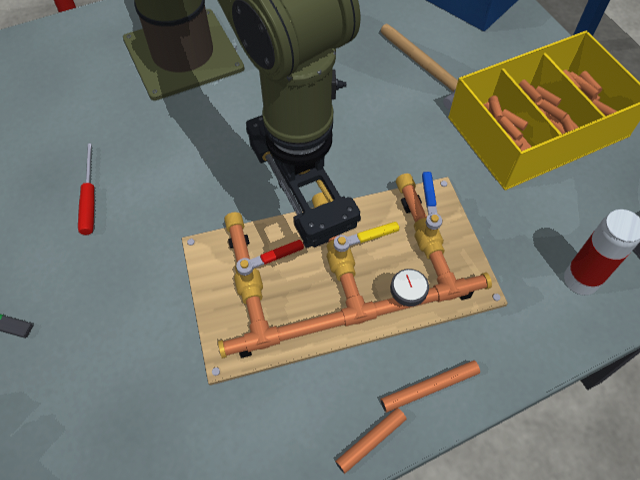

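View pics/b.png

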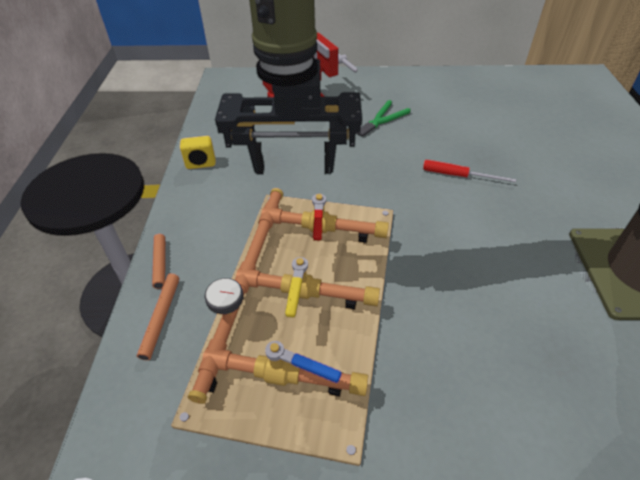

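The scene shows red, yellow and blue from left to right at about (282,251), (378,232) and (429,188). The side view agrees: (317,225), (293,295), (316,367). Blue starts nearly open and yellow nearly shut. My hinge estimates are blue (649,217), yellow (622,64) and red (591,-87) mm. The row runs at about 79°, so the shut lever heading is about 79° and the open heading about 169°. I'll push the levers with closed fingers.

Call:
step_arm --pt "4.1 -1 0 0 0 0 1" --pt "4.1 -1 0 0 0 0 1" --pt "4.1 -1 0 0 0 0 1" --pt "4.1 -1 0 0 0 0 1" --pt "4.1 -1 2 0 0 0 1" --pt "0 0 2 0 0 8 1" --pt "0 0 2 0 0 8 1" --pt "0 0 2 0 0 8 1" --force 30

```text
clock: 1.1
tool_pos: [0.5747, 0.205, 0.1747]
eef_rot: [0.84, 0.543, -0.0, 0.0]
contact_force: [0.4, 0.4, 0.0]
opening: 0.118
finger_force: 0.0
```

```bash
cat >> h.py <<'E'
def pose():
    s=r.get_state(); M=R.from_quat(s["eef_rot"]).as_matrix()
    return np.array(s["tool_pos"]),np.degrees(np.arctan2(M[1,1],M[0,1])),s
def rows(p,yaw,targets):
    """targets: (x,y,z,yaw deg of tool y axis); prints rows, shift in the frame before the turn"""
    for x,y,z,w in targets:
        a=np.radians(yaw); ty=np.array([np.cos(a),np.sin(a)]); tx=np.array([-ty[1],ty[0]])
        d=np.array([x,y,z])-p
        sx,sy,sz=round(100*d[:2]@tx,1),round(100*d[:2]@ty,1),round(-100*d[2],1); t=round(yaw-w,1)
        print([sx,sy,sz,0,0,t,1]); p=p+np.r_[(sx*tx+sy*ty)/100,-sz/100]; yaw-=t
def push(h,th,off,sgn,z,rad=.065):
    a=np.radians(th); d=np.array([np.cos(a),np.sin(a)]); n=np.array([-d[1],d[0]])*sgn
    return (*(np.array(h)+rad*d+off*n),z,th-180)
E
python3 - <<'E'
from h import *
a=snap("scene","pics/c.png"); b=snap("side","pics/d.png")
P=[]
for s in(a,b):
    T=np.array(s["cam_to_world"]); K=np.array([[s["fx"],0,s["cx"]],[0,s["fy"],s["cy"]],[0,0,1]])
    P.append(K@np.linalg.inv(T)[:3])
def tri(u,v):
    X=cv2.triangulatePoints(P[0],P[1],np.array(u,float),np.array(v,float)); return (X[:3]/X[3]).ravel().round(3)
print("gauge",tri((409,287),(224,295)),"bluehub",tri((434,219),(275,349)),"yhub",tri((342,241),(300,264)),"redhub",tri((244,265),(319,199)))
p,y,s=pose(); print(p,y,s["opening"],s["q"],s["clock"])
B=(.649,.217)
rows(p,y,[push(B,156,.035,1,.14),push(B,156,.035,1,.099),push(B,156,.022,1,.099)]+[push(B,t,.017,1,.099) for t in np.linspace(156,79,11)])
E
```

```text
gauge [0.73  0.123 0.097] bluehub [0.645 0.218 0.104] yhub [0.616 0.067 0.103] redhub [ 0.588 -0.088  0.102]
[0.57324604 0.20450056 0.17340201] -23.993476723120324 0.02817374832355602 [-0.39486568  0.77009376 -0.04220344  1.6923911   0.04703477  0.68539069
 -0.88050864] 1.2
[np.float64(0.7), np.float64(-0.1), np.float64(3.3), 0, 0, np.float64(0.0), 1]
[np.float64(0.0), np.float64(0.0), np.float64(4.1), 0, 0, np.float64(0.0), 1]
[np.float64(1.3), np.float64(0.0), np.float64(0.0), 0, 0, np.float64(0.0), 1]
[np.float64(0.5), np.float64(0.0), np.float64(0.0), 0, 0, np.float64(0.0), 1]
[np.float64(0.9), np.float64(-0.2), np.float64(0.0), 0, 0, np.float64(7.7), 1]
[np.float64(0.9), np.float64(-0.1), np.float64(0.0), 0, 0, np.float64(7.7), 1]
[np.float64(0.9), np.float64(-0.2), np.float64(0.0), 0, 0, np.float64(7.7), 1]
[np.float64(0.9), np.float64(-0.2), np.float64(0.0), 0, 0, np.float64(7.7), 1]
[np.float64(0.9), np.float64(-0.1), np.float64(0.0), 0, 0, np.float64(7.7), 1]
[np.float64(0.8), np.float64(-0.2), np.float64(0.0), 0, 0, np.float64(7.7), 1]
[np.float64(0.9), np.float64(-0.2), np.float64(0.0), 0, 0, np.float64(7.7), 1]
[np.float64(0.9), np.float64(-0.1), np.float64(0.0), 0, 0, np.float64(7.7), 1]
[np.float64(0.9), np.float64(-0.2), np.float64(0.0), 0, 0, np.float64(7.7), 1]
[np.float64(0.9), np.float64(-0.2), np.float64(0.0), 0, 0, np.float64(7.7), 1]
```

View pics/d.png

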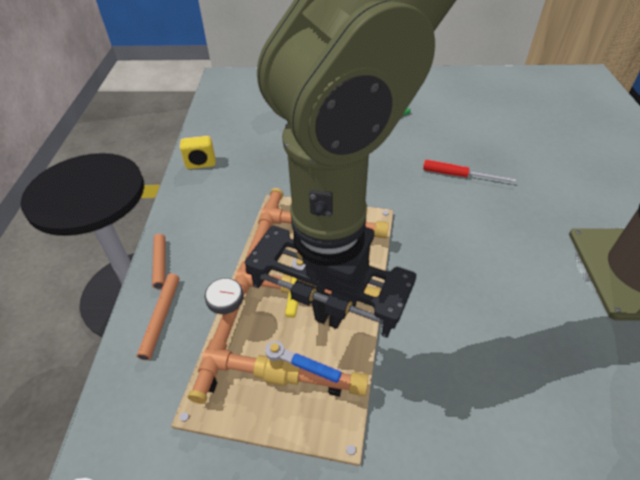

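The side view shows the closed fingers near (330,315), clear of both levers on the anticlockwise side of the blue sleeve at (316,367). The gauge top is at about 0.10 m, well below the gripper's body. I'll push blue now.

Call:
step_arm --pt "0.7 0 3.3 0 0 0 1" --pt "0 0 4.1 0 0 0 1" --pt "1.3 0 0 0 0 0 1" --pt "0.5 0 0 0 0 0 1" --pt "0.9 -0.2 0 0 0 7.7 1" --pt "0.9 -0.1 0 0 0 7.7 1" --pt "0.9 -0.2 0 0 0 7.7 1" --pt "0.9 -0.2 0 0 0 7.7 1"

```text
clock: 2.2
tool_pos: [0.5985, 0.2587, 0.1026]
eef_rot: [0.954, 0.3, -0.003, 0.001]
contact_force: [-3.4, -5.6, -3.4]
opening: 0.001
finger_force: 3.4
```

Call:
step_arm --pt "0.9 -0.1 0 0 0 7.7 1" --pt "0.9 -0.2 0 0 0 7.7 1" --pt "0.9 -0.2 0 0 0 7.7 1" --pt "0.9 -0.1 0 0 0 7.7 1" --pt "0.9 -0.2 0 0 0 7.7 1" --pt "0 0 0 0 0 0 1"

```text
clock: 2.95
tool_pos: [0.6378, 0.2835, 0.1028]
eef_rot: [1.0, -0.029, -0.002, 0.0]
contact_force: [-3.8, -2.9, -0.4]
opening: 0.004
finger_force: 1.9
```

```bash
python3 - <<'E'
from h import *
a=snap("scene","pics/e.png"); b=snap("side","pics/f.png")
for s in(a,b): blobs(s); print()
p,y,s=pose(); print(p,y,s["contact_force"])
rows(p,y,[push((.648,.217),79,.017,1,.099)])
E
```

```text
red [ 54   0  22  12 189] [64.  5.] ctr [-126.  -188.2] wh [34.3 39.6] axis deg -140.4
red [ 78 183  16  52 736] [ 86. 209.] ctr [ 381.4 -278.2] wh [ 23.4 101.8] axis deg 164.0
red [ 571  235   55   51 1332] [592. 265.] ctr [823.6 397.7] wh [59.7 85.2] axis deg 108.9
red [261 240  43  24 449] [282. 251.] ctr [592.8 -26.3] wh [67.4 18.3] axis deg 88.9
yellow [ 520   30  120  149 8503] [585. 107.] ctr [558.7 588.6] wh [186.6 400.5] axis deg 123.3
yellow [448  74  28  61 926] [462. 102.] ctr [451.2 394.5] wh [ 36.2 149.4] axis deg 138.4
yellow [503 179  20  11 101] [512. 184.] ctr [642.  371.1] wh [37.9 10. ] axis deg 88.8
yellow [357 221  43  22 449] [378. 232.] ctr [626.6 125.2] wh [69.5 19.6] axis deg 84.8
blue [427   0  36  17 328] [449.   6.] ctr [216.9 503.3] wh [68.8 49.1] axis deg -147.0
blue [449 202  41  19 400] [469. 211.] ctr [656.8 277. ] wh [68.7 19.1] axis deg 81.7

red [313  33  18  14  95] [322.  39.] ctr [ 587.3 -737.8] wh [20.5 87.1] axis deg 117.1
red [ 262   39   52   66 1609] [286.  70.] ctr [ 680.  -571.7] wh [330.5 109.1] axis deg 78.4
red [424 160  45  17 459] [
[... 163 characters left out ...]
1 185  18  13 189] [149. 191.] ctr [ 903.  -104.3] wh [28.8 33.6] axis deg 97.0
yellow [296 277  11  18 113] [299. 285.] ctr [615.7 112.7] wh [15.3 31.5] axis deg 92.6
yellow [365 288  13  11  92] [371. 293.] ctr [509.  127.2] wh [17.1 17.6] axis deg 142.7
blue [  97    0  109   45 4386] [153.  22.] ctr [1112.9 -877.5] wh [313.9 422.1] axis deg 132.8
blue [633  73   7  22  85] [637.  85.] ctr [-156.4 -487.6] wh [107.8  12.7] axis deg 63.3
blue [252 403  14  15 144] [259. 411.] ctr [659.1 305. ] wh [17.8 13.9] axis deg 66.2

[0.63789785 0.28377364 0.10292307] -93.22287162376938 [-5.0874947  -1.91857909  0.22391401]
[np.float64(0.6), np.float64(-0.1), np.float64(0.4), 0, 0, np.float64(7.8), 1]
```

View pics/f.png

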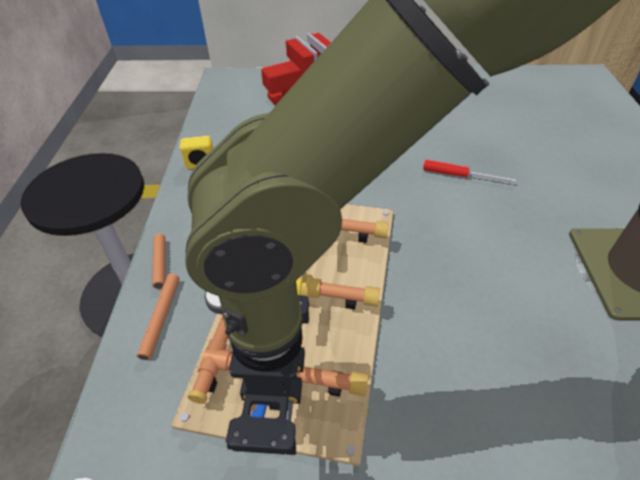

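The fingers now hold the blue lever nearly square, seen in the gripper gap at about (258,411). Its heading is about 82–83°, so one more nudge will bring it to the stop.

Call:
step_arm --pt "0.6 0 0.2 0 0 7.8 1" --pt "0.3 0 0 0 0 0 1" --pt "0 0 0 0 0 0 1"

```text
clock: 3.42
tool_pos: [0.6417, 0.2853, 0.1013]
eef_rot: [0.995, -0.095, -0.007, -0.001]
contact_force: [-17.2, -0.9, 11.0]
opening: 0.004
finger_force: 8.7
```

```bash
python3 - <<'E'
from h import *
a=snap("scene","pics/g.png"); blobs(a)
p,y,s=pose(); print(p,y,s["contact_force"],s["q"])
Y=(.619,.065)
rows(p,y,[(p[0]-.04,p[1],.1,y),(p[0]-.04,p[1],.15,y),(p[0]-.04,p[1],.18,y)])
E
```

```text
red [ 54   0  22  12 189] [64.  5.] ctr [-126.  -188.2] wh [34.3 39.6] axis deg -140.4
red [ 78 183  16  52 736] [ 86. 209.] ctr [ 381.4 -278.2] wh [ 23.4 101.8] axis deg 164.0
red [ 571  235   54   51 1337] [592. 265.] ctr [822.1 396.4] wh [60.  83.9] axis deg 109.0
red [261 240  43  24 450] [282. 251.] ctr [592.8 -26.3] wh [67.4 18.4] axis deg 88.9
yellow [ 522   30  118  143 8038] [587. 108.] ctr [556.6 603.6] wh [175.5 380.6] axis deg 122.5
yellow [ 448   73   32   64 1135] [463. 103.] ctr [453.6 397.3] wh [ 43.9 156.6] axis deg 139.6
yellow [357 221  43  22 448] [378. 232.] ctr [626.6 125.3] wh [69.6 19.6] axis deg 85.0
blue [427   0  39  20 390] [451.   7.] ctr [211.7 521.4] wh [88.6 47. ] axis deg -151.2
blue [449 204  42  18 409] [470. 212.] ctr [658.8 276.5] wh [69.1 19.2] axis deg 80.1
[0.64163852 0.28535878 0.10130811] -100.8943372398111 [-17.54902426   0.46355264  11.01426357] [-0.64049714  1.00987125  0.33982394  1.41675981 -0.41833328  0.7984008
 -1.91139721]
[np.float64(-3.9), np.float64(0.8), np.float64(0.1), 0, 0, np.float64(0.0), 1]
[np.float64(-0.0), np.float64(-0.0), np.float64(-5.0), 0, 0, np.float64(0.0), 1]
[np.float64(-0.0), np.float64(-0.0), np.float64(-3.0), 0, 0, np.float64(0.0), 1]
```

The force rose to 17 N with the lever reading 80°, so blue is on its shut stop. I'll back off, lift, and move towards yellow.

Call:
step_arm --pt "-2 0 0 0 0 0 1" --pt "-2 0 0 0 0 0 1" --pt "0 0 -4 0 0 0 1" --pt "0 0 -4 0 0 0 1" --pt "0 0 0 0 0 0 1"

```text
clock: 4.1
tool_pos: [0.6127, 0.2922, 0.1858]
eef_rot: [0.995, -0.096, 0.005, -0.004]
contact_force: [1.2, 0.3, -0.2]
opening: 0.001
finger_force: 0.0
```

```bash
python3 - <<'E'
from h import *
a=snap("scene","pics/i.png"); b=snap("side","pics/j.png"); blobs(a);blobs(b)
p,y,s=pose(); print(p,y,s["contact_force"],s["clock"])
Y=(.619,.065); S=push(Y,85.5,.04,-1,.185)
T=[(*(p[:2]+(np.array(S[:2])-p[:2])*k/4),.185,y) for k in (1,2,3,4)]
rows(p,y,T+[(*S[:3],-94.5)]+[push(Y,85.5,.04,-1,z) for z in(.14,.099)]+[push(Y,85.5,.022,-1,.099)]+[push(Y,t,.017,-1,.099) for t in np.linspace(85.5,169.5,11)])
E
```

```text
red [ 54   0  22  12 189] [64.  5.] ctr [-126.  -188.2] wh [34.3 39.6] axis deg -140.4
red [ 78 183  16  52 736] [ 86. 209.] ctr [ 381.4 -278.2] wh [ 23.4 101.8] axis deg 164.0
red [ 571  235   56   51 1336] [592. 265.] ctr [823.8 399. ] wh [59.8 87.3] axis deg 107.8
red [261 240  43  24 450] [282. 251.] ctr [592.8 -26.3] wh [67.4 18.4] axis deg 88.9
yellow [  483    30   157   160 10872] [572. 110.] ctr [520.4 537.5] wh [253.1 371.6] axis deg 119.9
yellow [450  75  20  37 406] [460.  95.] ctr [433.  407.5] wh [30.2 98.8] axis deg 140.7
yellow [357 221  43  22 442] [378. 232.] ctr [626.8 124.9] wh [68.7 19.2] axis deg 84.7
blue [427   0  56  29 756] [461.  10.] ctr [227.3 536.9] wh [129.1  63.8] axis deg -155.2
blue [449 204  42  18 391] [470. 212.] ctr [659.1 276.4] wh [69.1 18.2] axis deg 80.1
red [424 160  45  17 458] [446. 168.] ctr [ 348.1 -167.9] wh [32.8 83.3] axis deg 163.0
yellow [181 136  29  33 534] [193. 149.] ctr [ 840.8 -222.9] wh [ 57.4 103.7] axis deg 94.4
yellow [141 185  18  13 187] [149. 191.] ctr [ 903.1 -104.3] wh [33.5 28.9] axis deg 93.6
blue [  97    0  109   
[... 1168 characters left out ...]
4(-0.1), np.float64(0.0), 0, 0, np.float64(-8.4), 1]
[np.float64(-0.9), np.float64(-0.2), np.float64(0.0), 0, 0, np.float64(-8.4), 1]
[np.float64(-1.0), np.float64(-0.2), np.float64(0.0), 0, 0, np.float64(-8.4), 1]
[np.float64(-1.0), np.float64(-0.2), np.float64(0.0), 0, 0, np.float64(-8.4), 1]
[np.float64(-0.9), np.float64(-0.1), np.float64(0.0), 0, 0, np.float64(-8.4), 1]
[np.float64(-1.0), np.float64(-0.2), np.float64(0.0), 0, 0, np.float64(-8.4), 1]
[np.float64(-1.0), np.float64(-0.2), np.float64(0.0), 0, 0, np.float64(-8.4), 1]
[np.float64(-0.9), np.float64(-0.2), np.float64(0.0), 0, 0, np.float64(-8.4), 1]
[np.float64(-1.0), np.float64(-0.2), np.float64(0.0), 0, 0, np.float64(-8.4), 1]
```

Blue stayed at 80° after release, and red and yellow haven't moved. Next I'll move over to the yellow start point.

Call:
step_arm --pt "2.1 3.8 -0.4 0 0 0 1" --pt "2.1 3.8 0 0 0 0 1" --pt "2.2 3.7 0 0 0 0 1" --pt "2.1 3.8 0 0 0 0 1" --pt "0 0 0 0 0 -6.5 1" --pt "0 0 3 0 0 0 1" --pt "0 0 0 0 0 0 1"

```text
clock: 5.08
tool_pos: [0.6611, 0.1259, 0.1508]
eef_rot: [0.999, -0.04, -0.003, 0.0]
contact_force: [0.0, 0.3, -0.6]
opening: 0.007
finger_force: 0.0
```

```bash
python3 - <<'E'
from h import *
snap("scene","pics/k.png")
p,y,s=pose(); print(p,y)
Y=(.619,.065)
rows(p,y,[push(Y,85.5,.04,-1,z) for z in(.13,.099)]+[push(Y,85.5,.022,-1,.099)])
E
```

```text
[0.6623024  0.12590495 0.15238502] -94.57227001430059
[np.float64(0.2), np.float64(-0.1), np.float64(2.2), 0, 0, np.float64(-0.1), 1]
[np.float64(-0.0), np.float64(0.0), np.float64(3.1), 0, 0, np.float64(0.0), 1]
[np.float64(-1.8), np.float64(0.0), np.float64(0.0), 0, 0, np.float64(0.0), 1]
```

View pics/k.png

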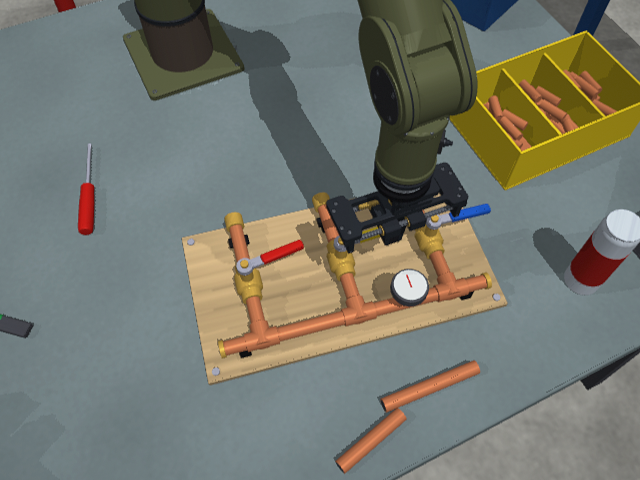

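The gripper stands over the yellow valve (body from about (330,215) to (470,190)). It's clear of the gauge at (409,287), and blue is square at (470,212). I'll go down and push.

Call:
step_arm --pt "0.2 0 2.2 0 0 0 1" --pt "0 0 3 0 0 0 1" --pt "-1.8 0 0 0 0 0 1" --pt "-0.5 0 0 0 0 0 1" --pt "-1 -0.2 0 0 0 -8.4 1" --pt "-1 -0.1 0 0 0 -8.4 1" --pt "-0.9 -0.2 0 0 0 -8.4 1" --pt "-1 -0.2 0 0 0 -8.4 1"

```text
clock: 6.12
tool_pos: [0.6062, 0.1304, 0.1025]
eef_rot: [0.967, 0.253, 0.004, -0.0]
contact_force: [4.3, 1.2, -3.7]
opening: 0.004
finger_force: 2.3
```

Call:
step_arm --pt "-1 -0.2 0 0 0 -8.4 1" --pt "-0.9 -0.1 0 0 0 -8.4 1" --pt "-1 -0.2 0 0 0 -8.4 1" --pt "-1 -0.2 0 0 0 -8.4 1" --pt "-0.9 -0.2 0 0 0 -8.4 1" --pt "0 0 0 0 0 0 1"

```text
clock: 6.88
tool_pos: [0.5651, 0.1024, 0.1024]
eef_rot: [0.814, 0.58, 0.002, -0.0]
contact_force: [0.4, 3.5, 1.5]
opening: 0.005
finger_force: 1.6
```

```bash
python3 - <<'E'
from h import *
a=snap("scene","pics/l.png"); blobs(a)
p,y,s=pose(); print(p,y,s["contact_force"])
rows(p,y,[push((.618,.065),169.3,.017,-1,.099)])
E
```

```text
red [ 54   0  22  12 189] [64.  5.] ctr [-126.  -188.2] wh [34.3 39.6] axis deg -140.4
red [ 78 183  16  52 734] [ 86. 209.] ctr [ 381.4 -278.2] wh [ 23.4 101.8] axis deg 164.0
red [ 571  235   55   51 1334] [592. 265.] ctr [823.6 397.7] wh [59.7 85.2] axis deg 109.1
red [261 240  43  24 450] [282. 251.] ctr [592.8 -26.3] wh [67.4 18.4] axis deg 88.9
yellow [  448    30   192   160 16626] [545. 108.] ctr [520.8 537.5] wh [252.6 372.1] axis deg 103.3
blue [ 427    0   91   31 1446] [476.  10.] ctr [260.8 547.6] wh [186.5  90.5] axis deg 61.2
blue [449 204  42  18 390] [470. 212.] ctr [659.1 276.4] wh [69.1 18.2] axis deg 80.2
[0.56516737 0.10241534 0.10235921] -19.105295551156793 [-0.69737674  3.75391956  1.69225169]
[np.float64(-1.1), np.float64(-0.5), np.float64(0.3), 0, 0, np.float64(-8.4), 1]
```

View pics/l.png

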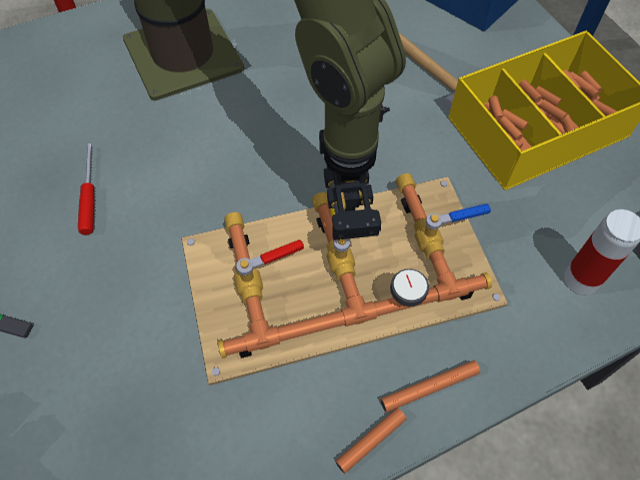

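Yellow is hidden under the gripper at (350,210) and is about 8–10° from open. Blue and red are unchanged. I'll push the last bit.

Call:
step_arm --pt "-1.0 -0.3 0 0 0 -8.4 1" --pt "-0.3 0 0 0 0 0 1" --pt "-0.2 0 0 0 0 0 1" --pt "0 0 0 0 0 0 1"

```text
clock: 7.42
tool_pos: [0.5606, 0.0951, 0.1026]
eef_rot: [0.769, 0.64, 0.006, -0.001]
contact_force: [3.5, 12.7, -2.4]
opening: 0.003
finger_force: 6.7
```

The force is 13 N, so yellow is at its stop. I'll back off, lift and check.

Call:
step_arm --pt "2 0 0 0 0 0 1" --pt "1.5 0 0 0 0 0 1" --pt "0 0 -5 0 0 0 1" --pt "0 0 -5 0 0 0 1" --pt "0 -4 -4 0 0 0 1" --pt "0 -5 0 0 0 0 1" --pt "0 -5 0 0 0 0 1" --pt "0 0 0 0 0 0 1"

```text
clock: 8.43
tool_pos: [0.4217, 0.1479, 0.2418]
eef_rot: [0.769, 0.64, -0.002, -0.0]
contact_force: [0.9, 0.1, -0.7]
opening: 0.006
finger_force: 0.0
```

```bash
python3 - <<'E'
from h import *
a=snap("scene","pics/m.png"); b=snap("side","pics/n.png"); blobs(a);print();blobs(b)
p,y,s=pose(); print(p,y,s["contact_force"])
E
```

```text
red [ 54   0  22  12 189] [64.  5.] ctr [-126.  -188.2] wh [34.3 39.6] axis deg -140.4
red [ 78 183  16  52 736] [ 86. 209.] ctr [ 381.4 -278.2] wh [ 23.4 101.8] axis deg 164.0
red [ 571  235   54   51 1334] [592. 266.] ctr [822.1 396.4] wh [60.  83.9] axis deg 108.9
red [261 240  43  24 450] [282. 251.] ctr [592.8 -26.3] wh [67.4 18.4] axis deg 88.9
yellow [  448    30   192   160 16623] [545. 108.] ctr [520.7 537.5] wh [252.6 372. ] axis deg 103.3
yellow [321 193  20  37 376] [330. 211.] ctr [556.8  74.2] wh [17.2 70.7] axis deg 169.9
blue [ 428    0   90   31 1437] [476.  10.] ctr [261.3 548.6] wh [184.4  90.5] axis deg 61.3
blue [449 204  42  18 391] [470. 212.] ctr [659.  276.4] wh [69.1 18.4] axis deg 80.2

red [ 262   33   76   82 3473] [299.  77.] ctr [ 644.  -569.1] wh [417.8 188.7] axis deg 82.5
red [424 160  28  13 254] [437. 166.] ctr [ 362.5 -175.2] wh [30.9 51.5] axis deg 168.0
red [312 210  10  30 240] [317. 225.] ctr [592.6 -17.5] wh [15.  69.6] axis deg 88.7
yellow [180 136  35  33 716] [197. 151.] ctr [ 837.2 -223.4] wh [ 62.5 108.5] axis deg 112.7
yellow [141 185  18  13 188] [149. 191.] ctr [ 902.5 -104.3] wh [27.7 33.6] axis deg 95.3
yellow [317 263  43  15 428] [338. 270.] ctr [557.7  82.4] wh [21.1 66.5] axis deg 169.6
blue [  97    0  109   45 4393] [153.  22.] ctr [1112.6 -877.6] wh [313.4 423. ] axis deg 132.9
blue [633  73   7  22  83] [637.  85.] ctr [-156.4 -487.6] wh [107.8  12.7] axis deg 63.6
blue [250 368  24  52 576] [261. 394.] ctr [657.2 282.6] wh [68.4 14.8] axis deg 79.5
[0.42637916 0.14797251 0.24197405] -10.6287083594752 [-0.6015123  -0.21501185  0.54838511]
```

View pics/n.png

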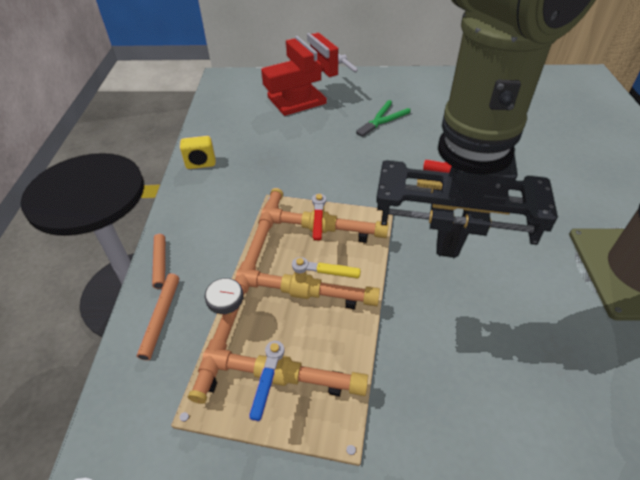

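The side view shows yellow lying along its pipe (338,270), blue square across (261,394) and red unmoved (317,225). The measured headings are 169.7° and 79.8°, and the arm is clear of everything.

```bash
python3 -c "
from plant import r
print(r.finish_job())"
```

```text
the job is handed in; nothing more can be done
None
```

The job is handed in, with no verdict shown: the blue valve was shut first (lever square across its pipe), then the yellow one was opened (lever along its pipe), and red was left where it was.

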